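# Clamp a lid knob in the hand-lever jig and hold it for threading

## Task

Take the black lid knob out of the red pot and seat it stem down, fully home and upright, in the bore of the small clamping jig, and let go of it. Then press the jig's hand lever down until the lever is level, so that the sprung pad clamps the knob against the V jaw, and keep it there: the jig springs open when the lever is released and I want to chase the thread in the knob's brass insert, so finish while you are still holding the lever down level. Leave the pot standing in its place and do not disturb the tools lying around.

Things in the scene. Friction and masses are not known exactly. Their poses are not given: they have to be found in the camera images.
- knob_centre (a point): Black bakelite lid knob, brass insert in its top, 32 mm high, about 30 g, standing loose in the red pot on its stem. Round stem 24 mm across, 12 mm long; above it a round mushroom head 41 mm across, 20 mm high. This point: on its axis, half-way up (16 mm above the foot of the stem, 4 mm above the underside of the head). z: its axis, up.
- lid_knob: The same knob; this origin is the centre of the foot of its stem.
- pot: Red pot, black inside, that holds the knob: 228 mm across, 68 mm high, floor 2 mm thick and flat to 90 mm from the centre, no lid or handle. Loose, 0.34 kg. Origin: centre of its underside. It stays standing where it is.
- jig: Clamping jig bolted to the bench, grey base plate 138 x 88 mm, 10 mm thick. Origin: on the bench under the centre of the nest. z up; -x points to the hand lever's palm pad, +x to the fixed V jaw, y across. V jaw (from 14 mm out on +x) and sprung pad (27 mm out on -x when open) are as high as a seated knob's head and within 18 mm of the x axis; both y sides are free for fingers.
- nest_rim (a point): Nest of the jig: an upright steel post 36 mm across, top 40 mm above the bench, with a bore 28 mm across and 10 mm deep. The knob's stem goes in and stands on the floor of the bore, so a seated knob's half-way point is 6 mm above this point. This point: centre of the bore's mouth, level with the rim. Axes as the jig's.
- lever_hinge (a point): Middle of the lever's pivot pin, 66 mm to -x of the nest's centre and 75 mm above the bench. The pin runs along the jig's y. The cheeks beside it reach 87 mm above the bench, 40 mm wide.
- lever_pad (a point): Centre of the top face of the hand lever's black palm pad (50 mm along the lever, 40 mm across, 10 mm thick), 125 mm out from the pivot along the lever and 6 mm above the lever's middle line. With the lever level it is 81 mm above the bench, 125 mm to -x of the pivot; at rest about 143 mm above the bench.
- lever (a joint): Angle (rad) the lever is pressed down. 0: rest, sloping up 0.52 rad (30 degrees) from pivot to palm pad; 0.52: level; stop at 0.68. A spring lifts it again: about 2 N at the palm pad to start, 9 N at level with a knob clamped. It moves the sprung pad 28 mm per rad to the knob, meets a seated knob at about 0.33 and clamps it with about 12 N at level (56 N per rad).
- pad: The jig's sprung clamping pad, a rubber-faced steel plate 24 x 15 mm on a plunger, which the lever pushes against the side of the knob's head. Its origin is of no use for handling.
- spanner: Small steel spanner lying behind the jig, 157 mm long. Leave alone. Origin: centre of its underside.
- marker: Marker pen with a red cap lying in front of the jig, 138 mm long, 16 mm thick. Leave alone. Origin: centre of its underside.
- caliper_1: Caliper lying to the left, 220 mm long, 11 mm high. Leave alone. Origin: centre of its underside.
There are look-alikes about, which are no part of the job. Leave any brown or white look-alike of the lid_knob alone.

How it is judged:
On the way, in this order (a step that is already met when the one before it is completed fails the run):
1. the knob has been lifted clear of the pot (height (world z) of knob_centre above 0.1 m and height (world z) of pot below 0.01 m), for 0.1 s.
2. the knob is seated in the nest, upright, and let go, the lever still up (horizontal distance between knob_centre and nest_rim below 0.004 m and height (world z) of knob_centre below 0.0485 m and angle between knob_centre's own z axis and vertical below 0.12 rad and contact force between the fingers and lid_knob below 0.1 N and value of joint lever below 0.15 rad), for 0.2 s.
3. the lever is pressed level and the pad clamps the knob (value of joint lever between 0.42 and 0.62 rad and contact force between pad and lid_knob above 5 N), for 0.5 s.
At the end, for the whole second after the job is handed in: The robot still presses the lever, level within 6 degrees; the pad clamps the knob with over 5 N; the knob is upright within 7 degrees, within 4 mm of the bore's axis, stem on the bore's floor within 2.5 mm, untouched by the robot; the pot stands within 40 mm of its start (all of step 3 and horizontal distance between knob_centre and nest_rim below 0.004 m and height (world z) of knob_centre between 0.043 and 0.0485 m and angle between knob_centre's own z axis and vertical below 0.12 rad and linear speed of lid_knob below 0.02 m/s and angle between pot's own z axis and vertical below 0.1 rad and distance of pot from where it was at the start of the episode below 0.04 m and contact force between any of the fingers, the arm and lever above 2 N and contact force between each of the fingers, the arm and lid_knob below 0.1 N); the arm keeps its last pose, push and grip.
It fails at once if a tool lying around is pushed more than 30 mm (distance of any of spanner, marker, caliper_1 from where it was at the start of the episode above 0.03 m).
It also fails if it takes over 51 s, if anything falls off the work surface, if the arm or the gripper's body presses on something with over 40 N, if the wrist force passes 120 N, or if a joint passes its speed limit or range.

## Robot

A 7-joint arm with a two-finger parallel gripper is mounted at the origin on a cart in front of the work surface, level with it; the furniture and walls round the work are solid. World frame = base frame: x ahead of the robot, y to its left, z up, the work surface at z = 0. Lengths are in m, angles in rad, forces in N, time in s.
With the tool pointing down it reaches from about 0.4 to 0.85 m from the base axis. Payload 10.4 kg.
Tool frame: the origin (TCP) lies midway between the tips of the shut fingers; the grasp point (between the pads) lies 19 mm behind it; z points along the fingers, y is the line along which they close (so a half turn about z gives the same grasp; the last joint's range is limited). The gripper opens to 87 mm and grips with 3 to 60 N. Pads are 19 mm wide; open, the fingers measure 117 mm over their backs; the gripper's body (75 mm by 190 mm) begins 51 mm behind the grasp point.
Start: joints at [1.279, 0.332, -0.065, 1.46, 0.022, 1.35, -0.088], TCP at [0.166, -0.603, 0.223] pointing down, gripper open.
Joint ranges: [-2.6, 2.6], [-0.5, 2.12], [-1.47, 1.34], [0.16, 2.42], [-1.27, 4.41], [0.06, 2.06], [-2.6, 2.6]. Speed limits (rad/s): [2.22, 2.22, 2.79, 2.79, 3.14, 3.14, 3.14].

## Interface

Orientations are given as a unit quaternion [x, y, z, w].
In Python, from bench import r gives the robot as it stands.
- The arm moves only by the tool arm_command, never from a script. Its argument "moves" is one flat list of numbers, 4 for each row, row after row: the shift along the tool's x, y, z in cm, then the turn about the tool's z in degrees. A call has 1 to 12 rows; each row shifts and turns the commanded pose from where the row before left it, along the tool's axes as they then stand; what a row does not reach is not made up. A row lasts 1/12 s, in which the tool goes at most 41.7 mm and 7.16 degrees, less where a joint would pass 70% of its speed; a pose out of reach is approached as far as the arm can. A call with a gripper value outside its range is refused whole. "fingers" is the opening in per cent of the stroke, from 0 (shut) to 100 (fully open), set as the call begins (left out, the last holds). The fingers move at their own pace and stop on an object; "squeeze" is the grip in N (left out, the last holds). Time passes only in rows, so rows that do not move let the fingers close. It gives the time, the measured TCP pose, the force, the opening and the grip force at its end, in the units of the state.
- r.read_state(): the state, without advancing time (a new reading comes with each control period).
- r.camera(name): name is "scene" or "top" or "wrist"; returns the picture (384x512x3 uint8, red, green, blue); there is no depth.
- r.camera_info(name): a dict with "fx", "fy", "cx", "cy" (pixels), "origin" and "attitude" of the camera in the world. Camera axes: x right, y up, looking along -z (the intrinsics and any distortion apply to the point x, -y, -z); pixel columns grow to the right and rows downward; lengths in m; the calibration is good to about 2 mm. A picture is of the moment at which its call begins: read the wrist's pose just before it. camera_info takes no time and is no camera call; for the wrist camera it gives the pose at the moment of the call.
- r.close_job(): hands the job in; it is judged then, once.
The state is a dict: "time": time; "joint_positions": joint angles; "joint_vel": joint speeds; "joint_torque": joint torques, N m; "ee_pos": TCP position; "eef_rot": TCP orientation; "ft_force": force on the tool from outside, world axes, zero at the start; "torque": the same for the moment, N m; "width": finger opening in m; "grip_force": force on a finger pad.
Only numpy, scipy, OpenCV 4.12 (cv2) and the standard library are available. Lean on these libraries where they do the work, as an engineer would, in place of code of your own. Each camera call takes 0.05 s, during which the arm holds its last target. There are 200 camera calls.

## Working session

There is one attempt and no reset: what is moved stays moved. The work goes in short steps, Python scripts to look and compute and a tool call to move; the robot and the scene stay as the last step left them, time stands still between calls to the robot, and variables do not carry over. Pictures are saved under pics/ and viewed, at most 10 in all, crops included, and the job is handed in when it is done.

Besides the shell and the picture viewer there is one more tool, called as name(argument=value, ...) on one line, values as JSON. arm_command: Moves the arm, as the interface text tells. Its arguments: {"type":"object","properties":{"moves":{"type":"array"},"fingers":{"type":"number"},"squeeze":{"type":"number"}},"required":["moves"]}

```bash
mkdir -p pics; ls
python3 - <<'E'
from bench import r
import cv2,numpy as np
s=r.read_state();print(s)
for n in("scene","top"):
    print(n,r.camera_info(n)); cv2.imwrite(f"pics/{n}0.png",r.camera(n)[:,:,::-1])
a=[cv2.resize(cv2.imread(f"pics/{n}0.png"),(800,600),interpolation=2) for n in("scene","top")]
cv2.imwrite("pics/s0b.png",a[0]);cv2.imwrite("pics/t0b.png",a[1])
E
```

```text
pics
{'time': 0.0, 'joint_positions': array([ 1.27939256,  0.33285144, -0.06468   ,  1.46094376,  0.02162705,
        1.34988299, -0.08848585]), 'joint_vel': array([ 0.00018818, -0.00033922,  0.0008943 ,  0.0001053 ,  0.00084458,
       -0.00128284,  0.00121072]), 'joint_torque': array([ 1.85419826e-04, -6.23265052e+01,  2.51021079e-02, -3.89904284e+01,
       -6.13128114e-02,  3.98947927e-02,  1.72598598e-04]), 'ee_pos': array([ 0.1658592 , -0.60219501,  0.22176548]), 'eef_rot': array([ 9.90979926e-01,  1.34008592e-01, -1.41088416e-04, -6.80262497e-04]), 'ft_force': array([ 0.23443062, -0.01766226,  0.38364316]), 'torque': array([ 0.04156286, -0.04409734, -0.03623432]), 'grip_force': 0.0, 'width': 0.08733593122818202}
scene {'fx': 453.56688408350175, 'fy': 453.56688408350175, 'cx': 250.65303300291532, 'cy': 196.62036435611466, 'origin': array([-0.45096472,  0.91461535,  0.63467101]), 'attitude': array([-0.26315218,  0.46239015,  0.73173786, -0.42603519])}
top {'fx': 478.2921251032713, 'fy': 478.2921251032713, 'cx': 259.7497203125586, 'cy': 186.906931833467, 'origin': array([0.20178713, 0.34958443, 1.643126  ]), 'attitude': array([ 0.06360701, -0.06837902, -0.69674102,  0.71121755])}
```

View pics/t0b.png

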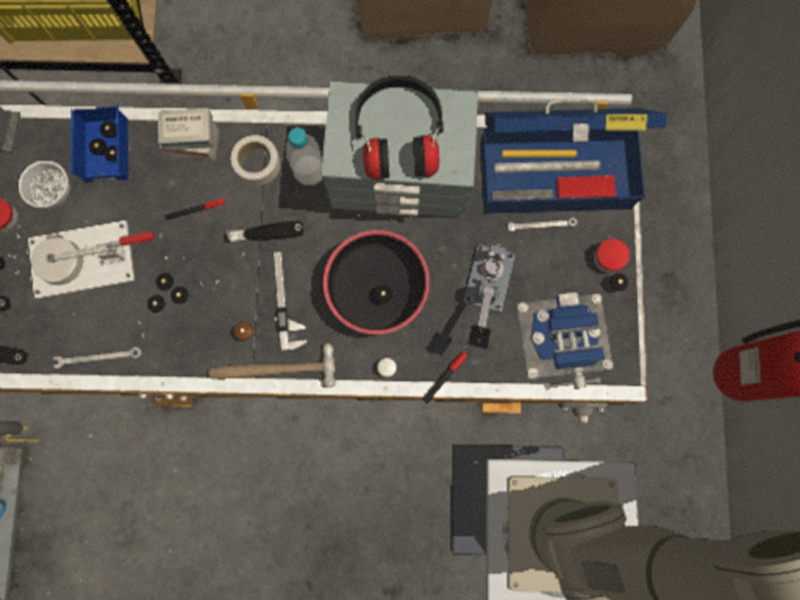

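View pics/s0b.png

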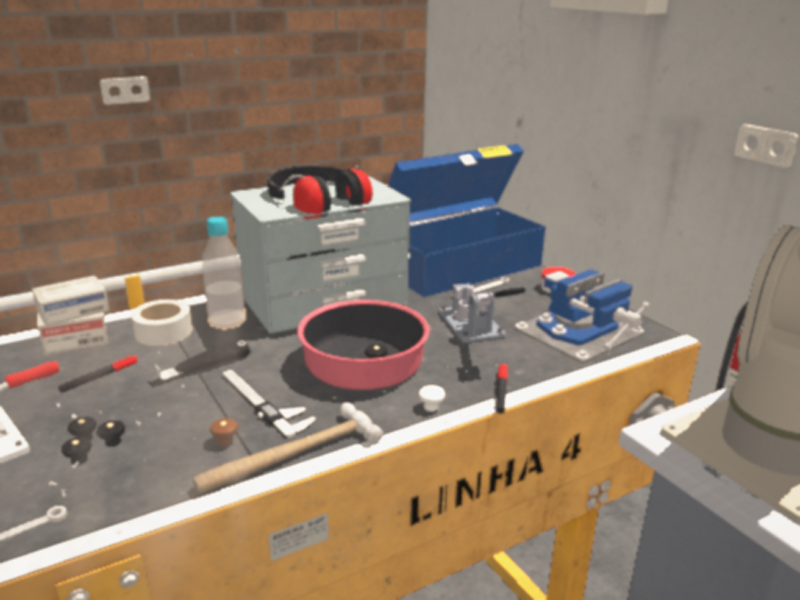

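The top view (800x600) shows the pot at about (376,282), with the knob's brass insert at (381,294). The jig nest is at about (491,266) and the lever palm pad at (480,336), pointing towards the robot. The scene view agrees. Now I'll turn these into positions.

```bash
cat > h.py <<'E'
import numpy as np,cv2
from bench import r
from scipy.spatial.transform import Rotation as R
def ray(ci,u,v):
    d=np.array([(u-ci["cx"])/ci["fx"],-(v-ci["cy"])/ci["fy"],-1.]);return R.from_quat(ci["attitude"]).apply(d)
def onz(ci,u,v,z):
    d=ray(ci,u,v);o=np.array(ci["origin"]);return o+d*(z-o[2])/d[2]
def proj(ci,P):
    p=R.from_quat(ci["attitude"]).inv().apply(np.atleast_2d(P)-ci["origin"]);return np.c_[ci["cx"]-ci["fx"]*p[:,0]/p[:,2],ci["cy"]+ci["fy"]*p[:,1]/p[:,2]]
E
python3 - <<'E'
from h import *
ci=r.camera_info("top");k=.64
for n,u,v,z in [("pot rim",376,282,.068),("potL",323,282,.068),("potR",429,282,.068),("knob",380,292,.034),("nest",491,266,.04),("pad",480,336,.143),("pen",446,377,.01),("spanner",542,225,.005),("caliper",284,300,.005)]:
    print(n,onz(ci,u*k,v*k,z).round(4))
im=cv2.imread("pics/top0.png")
a=cv2.resize(im[145:235,190:340],(750,450),interpolation=cv2.INTER_CUBIC)
cv2.imwrite("pics/tc.png",a)
E
```

```text
pot rim [0.5204 0.4065 0.068 ]
potL [0.5179 0.5203 0.068 ]
potR [0.5228 0.2925 0.068 ]
knob [0.5051 0.3984 0.034 ]
nest [0.5674 0.1556 0.04  ]
pad [0.3984 0.1906 0.143 ]
pen [0.3243 0.2505 0.01  ]
spanner [0.6734 0.0352 0.005 ]
caliper [0.4879 0.6121 0.005 ]
```

View pics/tc.png

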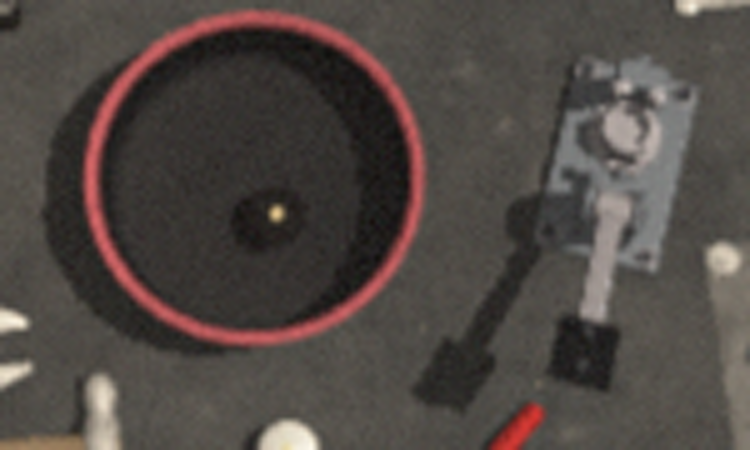

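```bash
cat >> h.py <<'E'
def totool(d,s=None):
    s=s or r.read_state();return (R.from_quat(s["eef_rot"]).inv().apply(d)*100).round(2)
E
python3 - <<'E'
from h import *
ci=r.camera_info("top")
f=lambda u,v,z:onz(ci,190+(u-2.0)/5,145+(v-2.0)/5,z).round(4)
k=f(277,213,.034);n=f(628,133,.04);p=f(584,352,.143)
print(k,n,p,"dist",np.hypot(*(p-n)[:2]))
# base-plate corners at z=.01 for the axis
for c in [(578,58),(698,88),(655,270),(538,242)]: print(f(*c,.01))
d=(n-p)[:2];print("jig x az deg",np.degrees(np.arctan2(d[1],d[0])))
s=r.read_state();print(R.from_quat(s["eef_rot"]).as_matrix().round(3))
ci=r.camera_info("scene");print(proj(ci,[k,n,p])/.64)
w=r.camera_info("wrist");print(w,R.from_quat(s["eef_rot"]).inv().apply(w["origin"]-s["ee_pos"]))
E
```

```text
[0.5041 0.3922 0.034 ] [0.5641 0.1523 0.04  ] [0.3984 0.1931 0.143 ] dist 0.17064914298056122
[0.6242 0.1838 0.01  ]
[0.6043 0.0993 0.01  ]
[0.4741 0.1301 0.01  ]
[0.492  0.2113 0.01  ]
jig x az deg -13.832663527630665
[[ 0.964  0.266 -0.   ]
 [ 0.266 -0.964  0.001]
 [-0.    -0.001 -1.   ]]
[[375.33491073 346.46099888]
 [467.68037835 302.27605901]
 [508.24385815 288.94314311]]
{'fx': 266.45326907508985, 'fy': 266.45326907508985, 'cx': 255.4969687736996, 'cy': 191.20973409550288, 'origin': array([ 0.24610064, -0.58074373,  0.38174291]), 'attitude': array([-0.11982483,  0.09160449, -0.59930434,  0.78618378])} [ 0.08303407  0.00039971 -0.1598855 ]
```

arm_command(moves=[0, 0, -1, 7.1, 0, 0, -1, 7.1, 0, 0, -1, 7.1, 0, 0, -1, 7.1, 1.5, -3.3, 0, 0, 1.5, -3.3, 0, 0, 1.5, -3.3, 0, 0, 1.5, -3.3, 0, 0, 1.5, -3.3, 0, 0, 1.5, -3.3, 0, 0, 1.5, -3.3, 0, 0, 1.5, -3.3, 0, 0], fingers=100, squeeze=20)

```text
time: 1.1
ee_pos: [0.3429, -0.3706, 0.2624]
eef_rot: [0.994, -0.113, -0.0, 0.0]
ft_force: [0.6, -1.4, -0.1]
width: 0.0872
grip_force: 0.0
```

arm_command(moves=[1.5, -3.3, 0, 0, 1.5, -3.3, 0, 0, 1.5, -3.3, 0, 0, 1.5, -3.3, 0, 0, 1.5, -3.3, 0, 0, 1.5, -3.3, 0, 0, 0, 0, 0, 0])

```text
time: 1.68
ee_pos: [0.4781, -0.1923, 0.2624]
eef_rot: [0.994, -0.108, 0.001, -0.001]
ft_force: [0.4, 0.8, 0.1]
width: 0.0867
grip_force: 0.0
```

arm_command(moves=[-0.66, -3.6, 0, 0, -0.66, -3.6, 0, 0, -0.66, -3.6, 0, 0, -0.66, -3.6, 0, 0, -0.66, -3.6, 0, 0, -0.66, -3.6, 0, 0, -0.66, -3.6, 0, 0, -0.66, -3.6, 0, 0, -0.66, -3.6, 0, 0, -0.66, -3.6, 0, 0, -0.66, -3.6, 0, 0, -0.66, -3.6, 0, 0])

```text
time: 2.68
ee_pos: [0.4943, 0.2404, 0.2624]
eef_rot: [0.994, -0.113, 0.0, 0.0]
ft_force: [1.6, 0.1, 0.4]
width: 0.0872
grip_force: 0.0
```

arm_command(moves=[-0.66, -3.6, 0, 0, -0.66, -3.6, 0, 0, -0.66, -3.6, 0, 0, -0.66, -3.6, 0, 0, 0, 0, 0, 0, 0, 0, 0, 0])

```text
time: 3.18
ee_pos: [0.499, 0.352, 0.2602]
eef_rot: [0.994, -0.112, -0.003, 0.001]
ft_force: [0.1, 0.2, 0.7]
width: 0.0869
grip_force: 0.0
```

Run:
```python
from h import *
ci=r.camera_info("wrist");im=r.camera("wrist")[:,:,::-1];cv2.imwrite("pics/w1.png",im)
cv2.imwrite("pics/w1b.png",cv2.resize(im,(800,600),interpolation=2))
print(r.read_state()["ee_pos"],ci["origin"],(proj(ci,[[.5041,.3922,.034],[.5641,.1523,.04],[.52,.4065,.068]])/.64).round(1))
```

```text
[0.49981707 0.3503627  0.26039862] [0.58088072 0.33376966 0.41962099] [[355.8 264. ]
 [609.5 137. ]
 [331.2 258.8]]
```

View pics/w1b.png

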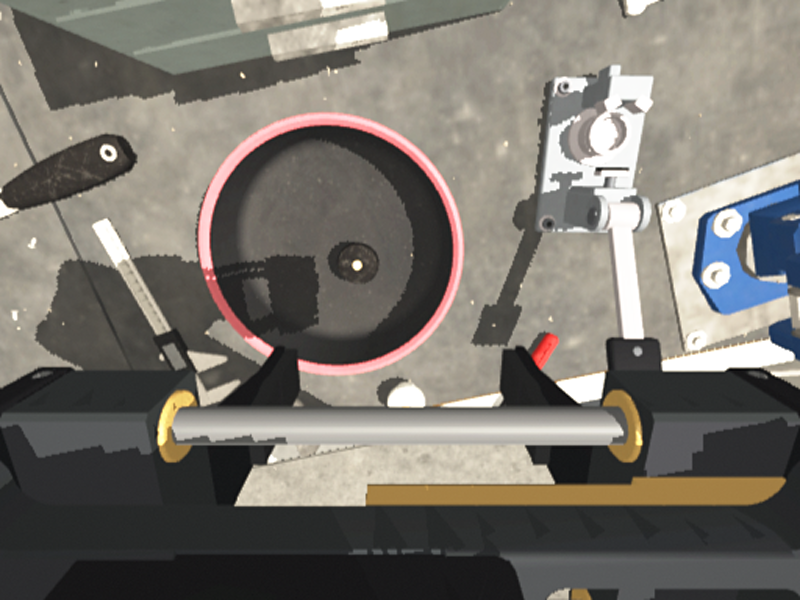

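The wrist view shows the knob insert at (357,265), where I predicted (356,264). The bore is at about (603,133), roughly 5 mm from my prediction, so I'll check it again later. Moving over the knob and down.

arm_command(moves=[-0.3, -2.1, 0, 0, -0.26, -2.0, 0, 0, 0, 0, 3.5, 0, 0, 0, 3.5, 0, 0, 0, 3.5, 0, 0, 0, 3.5, 0, 0, 0, 3, 0, 0, 0, 0, 0, 0, 0, 0, 0])

```text
time: 3.98
ee_pos: [0.5035, 0.3891, 0.0901]
eef_rot: [0.993, -0.115, -0.003, 0.001]
ft_force: [0.2, -0.6, 0.5]
width: 0.0875
grip_force: 0.0
```

Run:
```python
from h import *
s=r.read_state();print(s["ee_pos"],R.from_quat(s["eef_rot"]).as_matrix()[:,2],s["ft_force"],totool(np.array([.5035,.3915,.008])-s["ee_pos"]))
```

```text
[0.50350448 0.38913532 0.09010459] [-0.00723068 -0.00195272 -0.99997195] [ 0.21134847 -0.5839959   0.47908935] [-0.   -0.26  8.21]
```

arm_command(moves=[0, -0.26, 2.5, 0, 0, 0, 2.5, 0, 0, 0, 2.0, 0, 0, 0, 1.0, 0, 0, 0, 0.2, 0, 0, 0, 0, 0])

```text
time: 4.48
ee_pos: [0.5044, 0.3942, 0.0103]
eef_rot: [0.993, -0.114, -0.002, -0.0]
ft_force: [0.9, 0.4, 0.3]
width: 0.087
grip_force: 0.0
```

arm_command(moves=[0, 0, 0, 0, 0, 0, 0, 0, 0, 0, 0, 0, 0, 0, 0, 0, 0, 0, 0, 0, 0, 0, 0, 0, 0, 0, 0, 0, 0, 0, 0, 0], fingers=30, squeeze=15)

```text
time: 5.15
ee_pos: [0.5033, 0.394, 0.0087]
eef_rot: [0.994, -0.114, -0.002, 0.0]
ft_force: [0.3, -0.3, -0.5]
width: 0.0415
grip_force: 0.0
```

arm_command(moves=[0, 0, 0, 0, 0, 0, 0, 0, 0, 0, 0, 0, 0, 0, 0, 0])

```text
time: 5.48
ee_pos: [0.5034, 0.3939, 0.0087]
eef_rot: [0.994, -0.114, -0.002, 0.0]
ft_force: [-0.9, -0.3, -0.2]
width: 0.037
grip_force: 14.9
```

arm_command(moves=[0, 0, -1, 0, 0, 0, -2, 0, 0, 0, -2.5, 0, 0, 0, -2.5, 0, 0, 0, -2.5, 0, 0, 0, -2, 0, 0, 0, -1, 0, 0, 0, 0, 0, 0, 0, 0, 0])

```text
time: 6.23
ee_pos: [0.5039, 0.394, 0.1435]
eef_rot: [0.994, -0.114, -0.002, 0.0]
ft_force: [0.6, -0.1, -0.3]
width: 0.0368
grip_force: 15.0
```

Run:
```python
from h import *
ci=r.camera_info("wrist");im=r.camera("wrist")[:,:,::-1];cv2.imwrite("pics/w2.png",im)
s=r.read_state();P=s["ee_pos"];Rm=R.from_quat(s["eef_rot"])
print(P,s["width"],s["grip_force"],s["ft_force"],(proj(ci,[P+[0,0,.026],[.5641,.1523,.04]])/.64).round(1))
a=cv2.resize(im,(800,600),interpolation=2)
cv2.imwrite("pics/w2b.png",a)
```

```text
[0.5035165  0.39360641 0.142486  ] 0.03674146249732546 14.952898641640786 [-0.20426284  0.12879387 -0.02929199] [[400.6 406.1]
 [779.9 113.8]]
```

View pics/w2b.png

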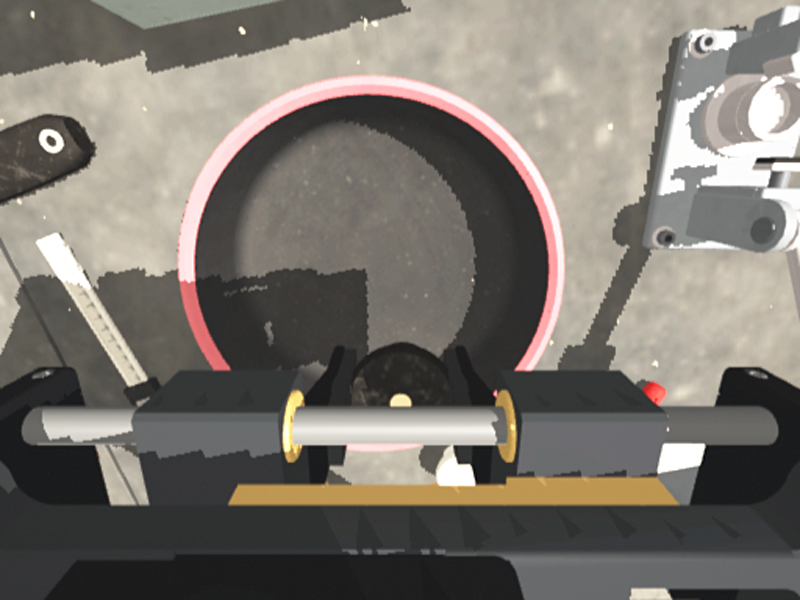

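The knob is held, with the insert at (400,401), and the pot is undisturbed. Next I move near the nest, still behind it, to look closely.

arm_command(moves=[0, 0, -3, 0, 0, 0, -3, 0, 0.8, 3.2, 0, 0, 0.8, 3.2, 0, 0, 0.8, 3.2, 0, 0, 0.8, 3.2, 0, 0, 0.8, 3.2, 0, 0, 0.8, 3.2, 0, 0, 0.6, 3.0, 0, 0, 0, 0, 0, 0, 0, 0, 0, 0, 0, 0, 0, 0])

```text
time: 7.28
ee_pos: [0.5062, 0.1661, 0.2027]
eef_rot: [0.994, -0.113, -0.003, 0.001]
ft_force: [1.1, 0.6, -0.4]
width: 0.0365
grip_force: 15.0
```

Run:
```python
from h import *
t=np.linspace(0,2*np.pi,60)
# knob check in w2
s=r.read_state();Rm=R.from_quat(s["eef_rot"])
ci=r.camera_info("wrist");im=r.camera("wrist")[:,:,::-1].copy();cv2.imwrite("pics/w3.png",im)
P=s["ee_pos"]
for h in(.006,.012,.018): print(h,proj(ci,Rm.apply(np.c_[.0205*np.cos(t),.0205*np.sin(t),0*t-h])+P)[:,1].min())
print(P,s["width"],s["eef_rot"],proj(ci,[[.5641,.1523,.04]]),proj(ci,[Rm.apply([0,0,-.0253])+P]))
u,v=proj(ci,[[.5641,.1523,.04]])[0].astype(int)
x0,y0=max(0,u-100),max(0,v-75);x0=min(x0,512-200);print(x0,y0)
cv2.imwrite("pics/w3b.png",cv2.resize(im[y0:y0+150,x0:x0+200],(800,600),interpolation=2))
```

```text
0.006 213.71709092686362
0.012 217.5012906950266
0.018 221.56677176803743
[0.506214   0.16613968 0.20268174] 0.03653917038851261 [ 9.93540271e-01 -1.13433144e-01 -3.21259671e-03  5.75756084e-04] [[255.4148139  128.19361611]] [[255.47140706 259.542603  ]]
155 53
```

View pics/w3b.png

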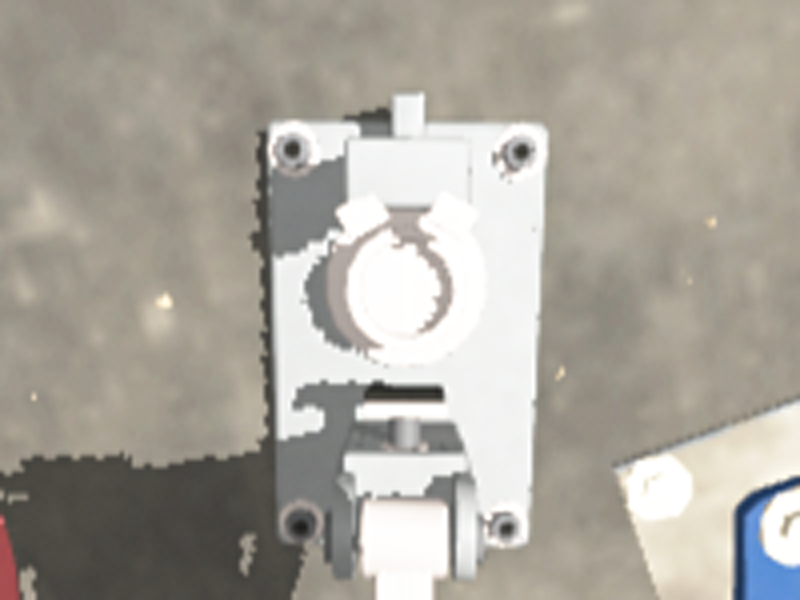

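The close view shows the jig square to the tool axes, with the bore at about (400,290) in the crop. Highlights are clipped, so I'll stretch the contrast and overlay the expected rims.

Run:
```python
from h import *
im=cv2.imread("pics/w3.png");ci=r.camera_info("wrist")
g=im[95:155,215:295].astype(float)
a=(255*np.clip((g-120)/135,0,1)**2.5).astype(np.uint8)
a=cv2.resize(a,(800,600),interpolation=cv2.INTER_CUBIC)
t=np.linspace(0,2*np.pi,200)
c=np.array([.5641,.1523,.04])
for rad,z,col in((.014,.04,(0,0,255)),(.018,.04,(0,200,0)),(.018,.01,(255,0,0))):
    q=proj(ci,np.c_[c[0]+rad*np.cos(t),c[1]+rad*np.sin(t),0*t+z])
    q=((q-[215,95]+.5)*10-.5).round().astype(np.int32)
    cv2.polylines(a,[q],True,col,1)
cv2.imwrite("pics/w3c.png",a)
```

```text
(no output)
```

View pics/w3c.png

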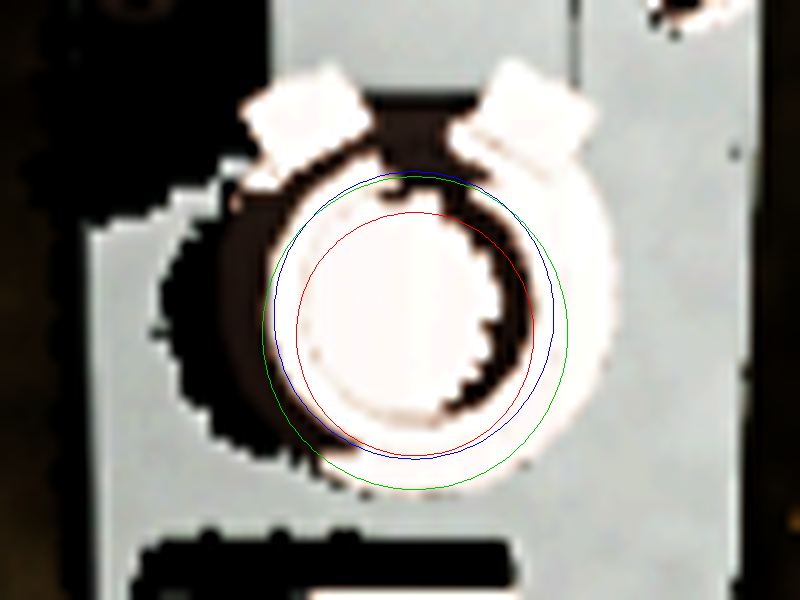

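Run:
```python
from h import *
s=r.read_state();Rm=R.from_quat(s["eef_rot"]);P=s["ee_pos"];ci=r.camera_info("wrist")
n=onz(ci,215+(420+.5)/10-.5,95+(303.5)/10-.5,.04);print("nest",n,"TCP",P,"d tool",totool(n-P))
im3=cv2.imread("pics/w3.png")
b=im3[205:275,215:300].astype(int)
m=(b[:,:,2]-b[:,:,0]>40)&(b[:,:,2]>120)
ys,xs=np.nonzero(m);print("brass w3 rows",ys.min()+205,ys.max()+205,"cols",xs.min()+215,xs.max()+215)
w1=cv2.imread("pics/w1.png")[155:185,210:250].astype(int)
m1=(w1[:,:,2]-w1[:,:,0]>40)&(w1[:,:,2]>120);y,x=np.nonzero(m1);print("w1 n",m1.sum(),y.min()+155,y.max()+155,x.min()+210,x.max()+210)
t=np.linspace(0,2*np.pi,100)
a=cv2.resize(im3[205:275,210:303],(797,600),interpolation=cv2.INTER_CUBIC)
a=np.clip(a.astype(float)*1.8+20,0,255).astype(np.uint8)
k=600/70
for rad,h in((.0055,.0253),(.0205,.012)):
    q=proj(ci,Rm.apply(np.c_[rad*np.cos(t),rad*np.sin(t),0*t-h])+P)
    cv2.polylines(a,[((q-[210,205]+.5)*k).astype(np.int32)],True,(0,255,0),1)
cv2.imwrite("pics/w3d.png",a)
```

```text
nest [0.56757643 0.15085055 0.04      ] TCP [0.50623505 0.16673209 0.2028159 ] d tool [ 6.43  0.14 16.24]
brass w3 rows 252 259 cols 249 262
w1 n 18 166 173 225 231
```

View pics/w3d.png

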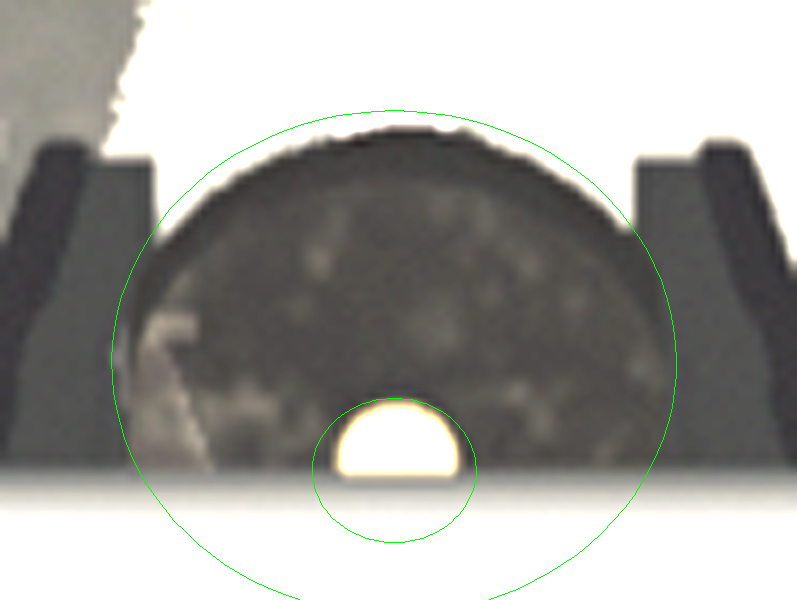

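The stretched crop shows the post top centred at about (420,303), 3 mm further out than first estimated. The in-hand crop shows the insert centred at about (397,457), so the knob sits about 1 mm to tool +x of the TCP axis. Moving over the bore and part-way down.

arm_command(moves=[2, 0.12, 0, 0, 2.3, 0, 0, 0, 2, 0, 0, 0, 0, 0, 0, 0, 0, 0, 3, 0, 0, 0, 3, 0, 0, 0, 3, 0, 0, 0, 2.5, 0, 0, 0, 1.5, 0, 0, 0, 0, 0, 0, 0, 0, 0, 0, 0, 0, 0])

```text
time: 8.33
ee_pos: [0.5678, 0.1512, 0.0746]
eef_rot: [0.994, -0.113, -0.002, -0.0]
ft_force: [0.6, 0.4, 0.2]
width: 0.0367
grip_force: 15.0
```

Run:
```python
from h import *
s=r.read_state();n=np.array([.56758,.15085,.04]);print(s["ee_pos"],s["eef_rot"],totool(n-s["ee_pos"]),"want ~ x.05-.09,y.02")
ci=r.camera_info("wrist");im=r.camera("wrist")[:,:,::-1];cv2.imwrite("pics/w4.png",im)
a=im[130:280,155:355].astype(float);a=255*(a/255)**1.3
cv2.imwrite("pics/w4b.png",cv2.resize(a.astype(np.uint8),(800,600),interpolation=2))
```

```text
[0.56775126 0.15122416 0.07459474] [ 9.93584389e-01 -1.13079019e-01 -1.78795858e-03 -2.40605258e-05] [0.   0.04 3.46] want ~ x.05-.09,y.02
```

View pics/w4b.png

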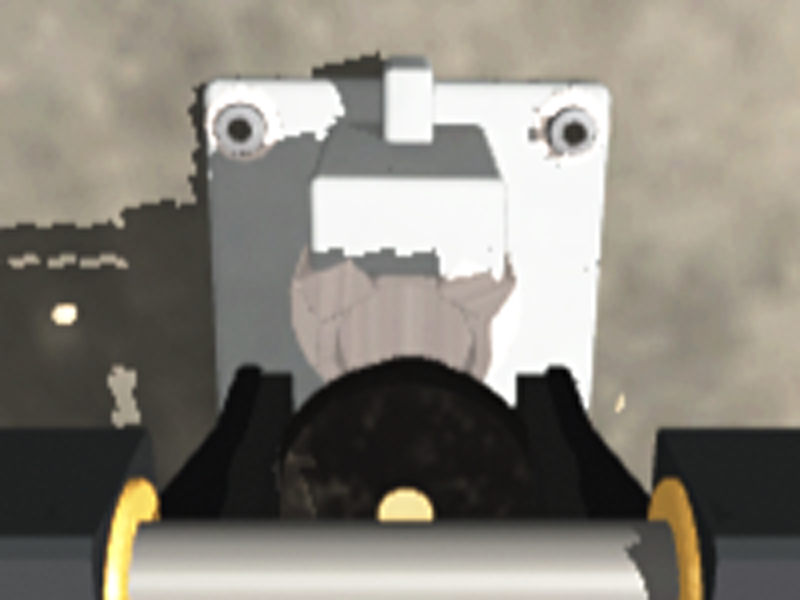

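The knob (centre column about 405) is in line with the V jaw (columns 312–500, middle 406). A small x correction, then lower in stages while watching the force.

arm_command(moves=[-0.1, 0.02, 0, 0, 0, 0, 1.2, 0, 0, 0, 1.2, 0, 0, 0, 0, 0, 0, 0, 0, 0])

```text
time: 8.8
ee_pos: [0.5652, 0.1498, 0.0481]
eef_rot: [0.994, -0.114, -0.003, 0.001]
ft_force: [0.1, -0.2, -0.4]
width: 0.0369
grip_force: 15.0
```

arm_command(moves=[0, 0, 0.3, 0, 0, 0, 0.3, 0, 0, 0, 0.2, 0, 0, 0, 0, 0, 0, 0, 0, 0])

```text
time: 9.22
ee_pos: [0.566, 0.1502, 0.0414]
eef_rot: [0.994, -0.114, -0.002, 0.0]
ft_force: [-0.1, 0.1, -0.2]
width: 0.0369
grip_force: 15.0
```

arm_command(moves=[0, 0, 0.15, 0, 0, 0, 0.15, 0, 0, 0, 0.1, 0, 0, 0, 0, 0, 0, 0, 0, 0])

```text
time: 9.63
ee_pos: [0.5661, 0.1502, 0.0374]
eef_rot: [0.994, -0.114, -0.002, 0.0]
ft_force: [0.1, 1.1, -1.0]
width: 0.0367
grip_force: 15.0
```

arm_command(moves=[0, 0, 0.1, 0, 0, 0, 0, 0, 0, 0, 0, 0])

```text
time: 9.88
ee_pos: [0.5661, 0.1502, 0.0365]
eef_rot: [0.994, -0.114, -0.002, 0.0]
ft_force: [0.2, 0.2, -0.1]
width: 0.0367
grip_force: 15.0
```

arm_command(moves=[0, 0, 0, 0, 0, 0, 0, 0, 0, 0, 0, 0, 0, 0, 0, 0, 0, 0, 0, 0, 0, 0, 0, 0, 0, 0, 0, 0], fingers=90)

```text
time: 10.47
ee_pos: [0.5661, 0.1501, 0.0365]
eef_rot: [0.994, -0.114, -0.002, 0.0]
ft_force: [-0.8, -0.0, 0.2]
width: 0.0737
grip_force: 0.0
```

arm_command(moves=[0, 0, -2, 0, 0, 0, -3, 0, 0, 0, -3.5, 0, 0, 0, -3.5, 0, 0, 0, -3.5, 0, -2, 0, 0, 0, -3, 0, 0, 0, -2, 0, 0, 0, 0, 0, 0, 0, 0, 0, 0, 0])

```text
time: 11.3
ee_pos: [0.4982, 0.1664, 0.1922]
eef_rot: [0.994, -0.113, -0.002, 0.0]
ft_force: [0.2, 0.1, 0.0]
width: 0.0782
grip_force: 0.0
```

Run:
```python
from h import *
s=r.read_state();ci=r.camera_info("wrist");im=r.camera("wrist")[:,:,::-1].copy();cv2.imwrite("pics/w5.png",im)
sc=r.camera("scene")[:,:,::-1].copy();cv2.imwrite("pics/s5.png",sc);cs=r.camera_info("scene")
print(s["ee_pos"],s["width"],s["eef_rot"])
t=np.linspace(0,2*np.pi,60);c=np.array([.56758,.15085])
q=proj(ci,[[*c,.062],[*c,.04]]);print(q)
u,v=q[0].astype(int);x0,y0=u-75,max(0,v-60)
a=cv2.resize(im[y0:y0+120,x0:x0+150],(500,400),interpolation=2);k=10/3
for rad,z,col in((.0205,.052,(0,255,0)),(.0045,.062,(0,0,255))):
    p=proj(ci,np.c_[c[0]+rad*np.cos(t),c[1]+rad*np.sin(t),0*t+z]);cv2.polylines(a,[((p-[x0,y0]+.5)*k).astype(np.int32)],True,col,1)
u,v=proj(cs,[[*c,.052]])[0].astype(int);b=sc[v-25:v+15,u-15:u+15];b=cv2.resize(b,(300,400),interpolation=2)
cv2.imwrite("pics/c5.png",np.hstack([a,b]))
```

```text
[0.49818805 0.16636785 0.19223339] 0.07822366430905241 [ 9.93587902e-01 -1.13044300e-01 -2.00111937e-03  2.50501031e-04]
[[254.75091703 119.6028394 ]
 [254.76823351 118.72342438]]
```

View pics/c5.png

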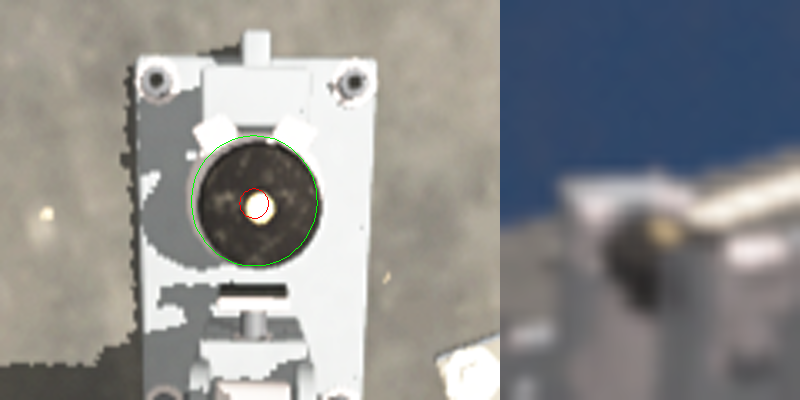

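The knob is seated and upright in the nest, insert at (259,206) against the expected (254,203), and the lever is still up. Next I shut the fingers and go over the palm pad.

arm_command(moves=[-2, 0, 0, 0, -3, 0, 0, 0, -3, 0, 0, 0, -2, 0, 0, 0, 0, 0, 0, 0, 0, 0, 0, 0, 0, 0, 0, 0, 0, 0, 0, 0, 0, 0, 0, 0, 0, 0, 0, 0], fingers=0, squeeze=20)

```text
time: 12.23
ee_pos: [0.4018, 0.1883, 0.1921]
eef_rot: [0.993, -0.114, -0.003, 0.0]
ft_force: [-0.3, -0.3, 0.7]
width: 0.0195
grip_force: 0.0
```

Run:
```python
from h import *
s=r.read_state();n=np.array([.5672,.1507]);a=np.radians(-13.1);x=np.array([np.cos(a),np.sin(a)])
print(s["ee_pos"],s["width"])
for d in(.176,.188): print(totool(np.r_[n-d*x,.081]-s["ee_pos"]))
```

```text
[0.40175661 0.18831434 0.19206   ] 0.019505984647374432
[-0.58 -0.1  11.11]
[-1.78 -0.1  11.11]
```

arm_command(moves=[-0.6, -0.1, 1, 0, 0, 0, 1.5, 0, 0, 0, 1, 0, 0, 0, 0, 0, 0, 0, 0, 0, 0, 0, 0, 0])

```text
time: 12.73
ee_pos: [0.3956, 0.191, 0.1576]
eef_rot: [0.994, -0.114, -0.002, 0.0]
ft_force: [-0.2, -0.2, -0.3]
width: 0.0006
grip_force: 0.0
```

arm_command(moves=[-0.1, 0, 0.6, 0, -0.1, 0, 0.6, 0, -0.1, 0, 0.6, 0, -0.1, 0, 0.6, 0, -0.1, 0, 0.6, 0, 0, 0, 0, 0])

```text
time: 13.23
ee_pos: [0.3899, 0.1921, 0.1262]
eef_rot: [0.994, -0.113, -0.003, 0.001]
ft_force: [0.6, 1.7, 3.1]
width: 0.0004
grip_force: 1.5
```

arm_command(moves=[-0.1, 0, 0.6, 0, -0.1, 0, 0.6, 0, -0.1, 0, 0.6, 0, -0.1, 0, 0.6, 0, -0.1, 0, 0.6, 0, -0.1, 0, 0.6, 0, 0, 0, 0.5, 0, 0, 0, 0.3, 0, 0, 0, 0, 0, 0, 0, 0, 0])

```text
time: 14.07
ee_pos: [0.3833, 0.1939, 0.0831]
eef_rot: [0.994, -0.113, -0.003, 0.0]
ft_force: [-6.2, 1.8, 8.7]
width: 0.0003
grip_force: 4.4
```

arm_command(moves=[0, 0, 0, 0, 0, 0, 0, 0, 0, 0, 0, 0, 0, 0, 0, 0, 0, 0, 0, 0, 0, 0, 0, 0, 0, 0, 0, 0, 0, 0, 0, 0])

```text
time: 14.73
ee_pos: [0.3833, 0.1939, 0.0833]
eef_rot: [0.994, -0.113, -0.003, 0.0]
ft_force: [-6.9, 1.1, 9.3]
width: 0.0002
grip_force: 4.4
```

arm_command(moves=[0, 0, 0.2, 0, 0, 0, 0, 0, 0, 0, 0, 0, 0, 0, 0, 0, 0, 0, 0, 0, 0, 0, 0, 0, 0, 0, 0, 0, 0, 0, 0, 0])

```text
time: 15.4
ee_pos: [0.3834, 0.1939, 0.0814]
eef_rot: [0.994, -0.113, -0.003, 0.0]
ft_force: [-6.0, 1.4, 9.5]
width: 0.0007
grip_force: 4.9
```

Run:
```python
from h import *
s=r.read_state();ci=r.camera_info("wrist");im=r.camera("wrist")[:,:,::-1].copy();cv2.imwrite("pics/w6.png",im)
print(s["ee_pos"],s["ft_force"])
u,v=proj(ci,[[.5672,.1507,.062]])[0];print("pred",u,v)
u,v=int(u),int(v);y0=max(0,v-15);b=im[y0:v+15,u-15:u+15].astype(int)
m=(b.max(2)>190).astype(np.uint8);n,l,st,c=cv2.connectedComponentsWithStats(m)
for i in range(1,n):
    if st[i,4]>5: p=c[i]+[u-15,y0];print(st[i],p,onz(ci,*p,.062))
```

```text
[0.38342976 0.19392605 0.08137562] [-5.98899716  1.35884884  9.51241892]
pred 256.46718131805824 -104.9603759791849
[   0    0   30   49 1411] [255.61658398  23.1892275 ] [0.5105662  0.16427773 0.062     ]
[   1   53   29  152 3828] [254.71290491 125.04205852] [0.45411604 0.17796417 0.062     ]
[  0 253   3  42 106] [241.85849057 274.13207547] [0.34601403 0.2134467  0.062     ]
```

Run:
```python
from h import *
cs=r.camera_info("top");im=r.camera("top")[:,:,::-1];u,v=proj(cs,[[.5672,.1507,.062]])[0].astype(int)
print(u,v,im[v-4:v+5,u-5:u+6].sum(2)//3)
cs=r.camera_info("scene");a=cv2.imread("pics/s5.png");b=r.camera("scene")[:,:,::-1];u,v=proj(cs,[[.5672,.1507,.057]])[0].astype(int)
for i in(a,b): print((i[v-6:v+6,u-7:u+8].astype(int).sum(2)//3))
```

```text
316 168 [[ 61  61  75  73  57  47  38  40  76 118 159]
 [ 75  62  51  40  28  36  35  35  44  75 137]
 [ 70  51  36  34  36  34  39  32  37  45  94]
 [ 53  36  41  42  41  64  76  56  38  35  59]
 [ 41  32  37  41  73 144 170 102  43  35  41]
 [ 42  34  32  37  64 162 196 121  53  39  45]
 [ 39  28  41  38  47 110 130  83  46  36  36]
 [ 42  33  34  36  35  45  51  40  42  38  43]
 [ 44  34  35  33  34  45  43  37  37  38  56]]
[[106 109 113 116 115 116 123 136 121 104  97  95 104 114 117]
 [159 165 172 175 176 176 178 183 175 156 145 128 122 127 137]
 [189 199 200 195 190 187 188 200 205 202 195 165 149 167 191]
 [195 216 210 187 161 147 148 168 182 192 198 196 205 225 233]
 [173 199 182 153 124 106 107 130 144 150 174 210 226 232 233]
 [143 160 146 117  92  79  92 131 150 137 128 152 170 179 181]
 [130 134 115  88  73  68  80 118 147 137 105  92  99 108 129]
 [129 120  91  68  64  63  67  85 108 110  96  90  92 102 144]
 [127 120  86  60  58  61  62  69  85  92  96  99 107 119 156]
 [125 128  93  57  50  52  54  64  81  87  93 102 110 124 142]
 [114 116  94  66  50  45  44  55  75  82  89 101 109 121 133]
 [108 109 105  90  65  47  41  53  73  79  87  99 109 119 133]]
[[ 98  69  45  37  35  35  35  37  42  47  49  50  48  46  49]
 [147 108  60  37  34  33  33  34  37  40  43  43  41  42  65]
 [178 154 105  59  37  32  33  35  34  36  35  37  36  41  91]
 [191 199 153  91  48  35  34  33  34  33  34  37  36  41 100]
 [172 193 156 104  60  40  35  34  35  34  38  36  36  38  78]
 [143 156 134  99  65  44  35  32  33  38  47  43  39  37  57]
 [130 133 110  82  65  53  42  36  33  41  53  52  43  37  52]
 [127 117  88  66  61  58  51  41  37  39  51  52  42  38  76]
 [124 109  76  56  57  59  58  54  47  40  41  44  40  47 115]
 [120 115  82  55  49  53  72  96  82  54  40  37  40  57 125]
 [111 110  90  65  49  50  95 143 116  71  46  40  49  64 115]
 [107 109 105  89  62  51  89 129 110  78  61  53  55  69 105]]
```

The top camera shows the insert at about (316.5,168.5), exactly where expected, with the round dark head centred around it. The 9.5 N on the lever matches a clamped knob at level, so I'm handing in.

```bash
python3 -c "
from bench import r
print(r.close_job())"
```

```text
the job is handed in; nothing more can be done
None
```

I seated the black knob upright in the jig and handed the job in with the lever held at about level; the 9.5 N reading matches a clamped knob, and the hand-in returned no verdict.

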